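# Feel for the release notch and let the ball go

## Robot

A 6-joint arm with a two-finger parallel gripper is mounted at the origin on the work surface. World frame = base frame: x ahead of the robot, y to its left, z up, the work surface at z = 0. Lengths are in mm, angles in rad, forces in N, time in s.
With the tool pointing down it reaches from about 350 to 975 mm from the base axis. Payload 7.1 kg.
Tool frame: the origin (TCP) lies at the centre of the arm's flange, where the gripper is bolted on; the fingertips stand 182 mm ahead of it and the grasp point (between the pads) lies 163 mm ahead of it; z points along the fingers, y is the line along which they close (so a half turn about z gives the same grasp; the last joint's range is limited). The gripper opens to 88 mm and grips with 3 to 60 N. Pads are 20 mm wide; open, the fingers measure 115 mm over their backs; the gripper's body (75 mm by 178 mm) begins 61 mm behind the grasp point.
Start: joints at [1.226, 0.423, 1.63, -0, 1.089, -0.019], TCP at [200.01, 592.117, 404.675] pointing down, gripper open.
Joint ranges: [-3, 3], [-0.9, 2.11], [0.09, 2.58], [-1.31, 4.45], [0.11, 2.69], [-2.54, 2.54]. Speed limits (rad/s): [2.39, 2.39, 3.01, 3.14, 3.14, 3.14].

## Interface

Orientations are given as a rotation vector (axis times angle).
In Python, from workcell import readout, get_image, ctrl gives the robot as it stands.
- The arm moves only by the tool step_arm, never from a script. Its argument "targets" is a list that holds one entry, the list of rows, each a list of 7 numbers: the shift along the world's x, y, z as a fraction of full scale, then the turn, a rotation vector about the world's x, y, z as a fraction of full scale, then the opening, from 0 (shut) to 1 (fully open). In form: [[[dx, dy, dz, wx, wy, wz, claw], ...]]. A call has exactly 5 rows; each row shifts and turns the commanded pose from where the row before left it; what a row does not reach is not made up. Full scale, the value 1, is 0.05 m for a shift and 4 degrees for a turn. A row lasts 1/8 s, in which the tool goes at most 62.5 mm and 10.7 degrees, less where a joint would pass 70% of its speed; a pose out of reach is approached as far as the arm can. A call with a number of a shift or a turn outside -1 to 1 is refused whole. A call with a gripper value outside its range is refused whole. The fingers move at their own pace and stop on an object; the grip force is fixed at half the most. Time passes only in rows, so rows that do not move let the fingers close, or fill a call up. It gives the time, the measured TCP pose, the force, the opening and the grip force at its end, in the units of the state.
- readout.get_obs(): the state, without advancing time (a new reading comes with each control period).
- get_image(name): name is "scene" or "top" or "wrist"; returns a dict with "pixels" (420x560x3 uint8, red, green, blue), "intrinsics" (3x3 intrinsics, pixels), "extrinsics" (4x4, takes a point from world to camera coordinates). Camera axes: x right, y down, z forward; pixel columns grow to the right and rows downward; lengths in mm; the calibration is good to about 2 mm. A picture is of the moment at which its call begins. There is no depth.
- ctrl.close_job(): hands the job in; it is judged then, once.
The state is a dict: "t": time; "qpos": joint angles; "qvel": joint speeds; "joint_torque": joint torques, N m; "ee_pos": TCP position; "orientation": TCP orientation; "ft_force": force on the tool from outside, world axes, zero at the start; "moment": the same for the moment, N m; "width": finger opening in mm; "grasp_force": force on a finger pad.
Only numpy, scipy, OpenCV 4.12 (cv2) and the standard library are available. Lean on these libraries where they do the work, as an engineer would, in place of code of your own. Each camera call takes 0.05 s, during which the arm holds its last target. There are 200 camera calls.

## Task

Put a fingertip on top of the sprung black strip along the ball feeder, near one end of its visible length, and sweep along it, keeping the strip lightly pressed, until you feel the notch hidden in it. Then press the key inside the notch right down so that the steel ball is let go and rolls into the blue tray, and finally let the key come up again. Do not touch the ball, and leave everything else where it stands.

Things in the scene. Friction and masses are not known exactly. Their poses are not given: they have to be found in the camera images.
- feeder: Green steel ball feeder, fixed to the table, 390 mm long (its y), standing in a different place each time. Origin on the table surface under the middle of the visible part of the black strip; y along the strip, x from the strip towards the ball chute behind it, z up. Green deck 70 mm high (x -28 to +28 mm); green end caps 98 mm high (x -28 to +28, y 110 to 195 mm either side) cover the strip's ends.
- strip_mid (a point): Point on the top of the free black strip, 96 mm above the table, at feeder x = y = 0 (not the notch). The strip is a straight ridge 24 mm wide (x -12 to +12 mm), its flat level top 26 mm above the deck on both sides. One notch goes right across it, 48 mm long in y, open in front and behind; its middle lies anywhere from y = -35 to +35 mm and is not reported: find it by feel or by sight.
- strip_left (a point): The +y end of the visible strip, on its top (feeder y = +110 mm).
- strip_right (a point): The -y end of the visible strip, on its top (feeder y = -110 mm).
- chute_end (a point): Middle of the floor at the low (-y) end of the aluminium ball chute, 51 mm above the table, feeder x = +58, y = -220 mm. The chute (x 33 to 84 mm, y -220 to +111 mm, walls at most 92 mm high, +y end wall 99 mm) falls by 4 degrees to -y and is crossed by a brass stop.
- strip (a joint): How far the sprung black strip is pressed down, m: 0 free, 0.004 at its stop. It sinks as a whole, level, wherever it is pressed. Needs about 2 N to begin and 1.5 N more per mm (about 5 N at 2 mm, 8 N at the stop); it springs back to 0 when nothing presses it, also when the fingertip is over the notch.
- key (a joint): How far the dark steel release key in the notch is pressed straight down, m: 0 up, 0.008 right down. Key 42 mm (y) by 22 mm (x), in the middle of the notch, its top 10 mm below the top of the strip, 86 mm above the table. Needs 1 to 4 N; springs back. It lowers the brass stop by as much; the ball goes when it is over 6 mm down.
- ball: Stainless steel ball, 40 mm in diameter, 70 g, waiting in the chute behind the brass stop. Origin on the underside of the ball at the start (turns with the ball).
- ball_center (a point): Centre of the steel ball; at the start about 87 mm above the table, at feeder x = +58, y = +21 mm.
- tray: Open blue plastic tray below the low (-y) end of the chute, loose, 0.6 kg, 105 x 115 x 34 mm (x, y, z), walls 4 mm. Origin at the centre of its underside.
- ferrule: Stainless ring, 36 mm across, 26 mm high, standing loose on the +y end cap of the feeder, at feeder y about +165 mm. Origin at the centre of its underside. To be left alone.
- oil: White oil bottle with yellow label and red cap, 48 mm across, 110 mm high, standing behind the feeder. Origin at the centre of its underside. To be left alone.
- bowl: Stainless bowl, 130 mm across, 50 mm high, on the table. Origin at the centre of its underside. To be left alone.
- hammer: Hammer with wooden handle lying on the table beyond the feeder. To be left alone.
- batten: Wooden batten 22 x 300 x 20 mm lying on the table. To be left alone.
- tape: Orange tape measure 55 x 62 x 34 mm on the table. Origin at the centre of its underside. To be left alone.
- driver: Screwdriver with red handle lying on the table. To be left alone.
Not all that is in view belongs to the job. What is shaped like the ball but pink is not meant. What is shaped like the tray but red is not meant.

How it is judged (in metres and radians):
On the way, in this order (a step that is already met when the one before it is completed fails the run):
1. a fingertip presses the strip down near one end of its visible length (fingers more than 68 mm from the middle along the strip, strip down more than 0.6 mm) (value of joint strip above 0.0006 m and (y of the grasp point in the frame of feeder above 0.068 m or y of the grasp point in the frame of feeder below -0.068 m) and contact force between the fingers and anything else above 0.5 N), for 0.1 s.
2. the fingertip sweeps inwards with the strip still pressed (fingers less than 64 mm from the middle, strip down more than 0.6 mm) (value of joint strip above 0.0006 m and y of the grasp point in the frame of feeder between -0.064 and 0.064 m and contact force between the fingers and anything else above 0.5 N), for 0.05 s.
3. the key in the notch is pressed down more than 5 mm by the fingers (value of joint key above 0.005 m and contact force between the fingers and anything else above 0.5 N), for 0.05 s.
4. the ball has rolled into the tray (x of ball_center in the frame of tray between -0.052 and 0.052 m and y of ball_center in the frame of tray between -0.057 and 0.057 m and z of ball_center in the frame of tray below 0.034 m), for 0.2 s.
At the end, for the whole second after the job is handed in: The ball lies in the tray (its centre within the tray's outline and below its rim), moving slower than 0.1 m/s; the key is up again (within 1 mm) and the strip free (within 0.6 mm); tray and bystanders are within 15 mm of where they stood (all of step 4 and linear speed of ball below 0.1 m/s and value of joint key below 0.001 m and value of joint strip below 0.0006 m and linear speed of tray below 0.02 m/s and distance of each of ferrule, oil, bowl, hammer, batten, tape, driver, tray from where it was at the start of the episode below 0.015 m); the robot touches nothing.
It fails at once if the robot touches the ball (contact force between any of the fingers, the arm and ball above 0.2 N).
It fails at once if the ball is lifted (its centre more than 115 mm above the table) (height (world z) of ball_center above 0.115 m).
It fails at once if the tray or a bystander is shifted by more than 15 mm (distance of any of ferrule, oil, bowl, hammer, batten, tape, driver, tray from where it was at the start of the episode above 0.015 m).
It also fails if it takes over 67 s, if anything falls off the work surface, if the arm or the gripper's body presses on something with over 40 N, if the wrist force passes 120 N, or if a joint passes its speed limit or range.

## Working session

There is one attempt and no reset: what is moved stays moved. The work goes in short steps, Python scripts to look and compute and a tool call to move; the robot and the scene stay as the last step left them, time stands still between calls to the robot, and variables do not carry over. Pictures are saved under pics/ and viewed, at most 10 in all, crops included, and the job is handed in when it is done.

Besides the shell and the picture viewer there is one more tool, called after "Call:" as name(argument=value, ...) on one line, values as JSON. step_arm: Moves the arm, as the interface text tells. Shift numbers are shares of 0.05 m and turn numbers shares of 4 degrees, none past 1 either way. Its arguments: {"type":"object","properties":{"targets":{"type":"array"}},"required":["targets"]}

```bash
mkdir -p pics
cat > h.py <<'E'
import numpy as np, cv2
from workcell import readout, get_image, ctrl
def snap(n,f):
    d=get_image(n); cv2.imwrite('pics/'+f,cv2.cvtColor(d['pixels'],cv2.COLOR_RGB2BGR)); np.savez('pics/'+f[:-4],**d); return d
def load(f): return np.load('pics/'+f+'.npz')
def plane(d,px,z):
    K,E=d['intrinsics'],d['extrinsics']; R,t=E[:3,:3],E[:3,3]; c=-R.T@t
    r=R.T@np.linalg.inv(K)@np.array([px[0],px[1],1.]); return c+r*(z-c[2])/r[2]
def proj(d,p):
    E=d['extrinsics']; q=d['intrinsics']@(E[:3,:3]@np.array(p)+E[:3,3]); return q[:2]/q[2]
E
python3 - <<'E'
from h import *
a=snap('top','t0.png');b=snap('scene','s0.png')
print(readout.get_obs())
for d in(a,b): print(d['extrinsics'].round(2))
E
```

```text
{'t': 0.1, 'qpos': array([ 1.22601602e+00,  4.23764127e-01,  1.63058683e+00, -2.87162184e-05,
        1.08861016e+00, -1.90128775e-02]), 'qvel': array([ 0.00239534, -0.00236582, -0.00010882,  0.00057602, -0.00034599,
       -0.00089985]), 'joint_torque': array([-8.68894058e-04, -5.45610809e+01, -2.74321282e+01,  6.44587073e-02,
        1.89457677e-02, -3.44927525e-05]), 'ee_pos': array([199.92612431, 591.90276025, 403.98995665]), 'orientation': array([-5.09397695e-01, -3.09979285e+00,  2.12119681e-03]), 'ft_force': array([-0.19239479,  0.78754589, -0.82779984]), 'moment': array([0.01493893, 0.01794597, 0.0362232 ]), 'grasp_force': 0.0, 'width': 88.07276847508706}
[[-1.00000e-02 -1.00000e+00  0.00000e+00  8.50000e-01]
 [-9.80000e-01  0.00000e+00 -2.10000e-01  5.52330e+02]
 [ 2.10000e-01 -1.00000e-02 -9.80000e-01  1.13199e+03]
 [ 0.00000e+00  0.00000e+00  0.00000e+00  1.00000e+00]]
[[ 5.30000e-01  8.50000e-01  1.00000e-02 -3.06040e+02]
 [ 7.20000e-01 -4.40000e-01 -5.40000e-01 -3.63200e+02]
 [-4.50000e-01  2.90000e-01 -8.40000e-01  1.60392e+03]
 [ 0.00000e+00  0.00000e+00  0.00000e+00  1.00000e+00]]
```

View pics/t0.png

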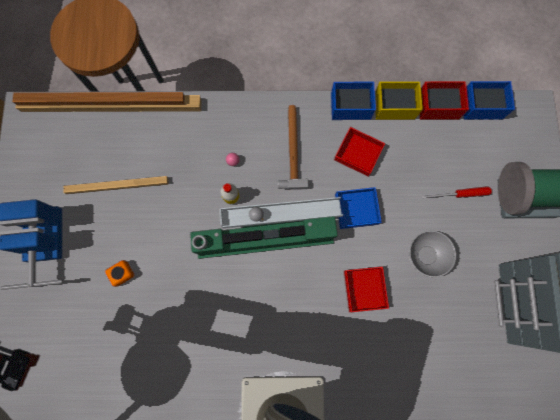

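View pics/s0.png

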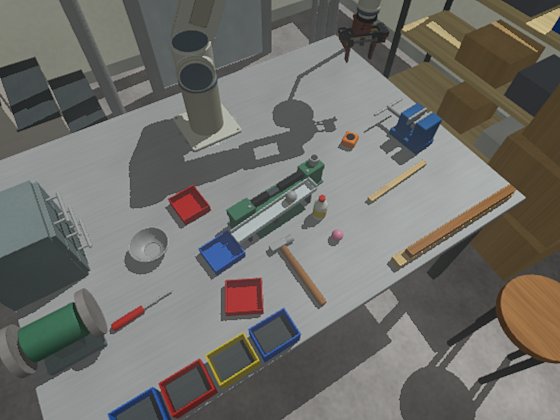

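The top view shows the feeder with the steel ball at (257,214), the ferrule at (200,241) and the blue tray at (359,208). Look-alikes are the pink ball (233,158), the red trays (360,151) and (367,289), and the blue bins (353,100) and (490,100). My choice is the ball in the chute and the blue tray at the chute's end. The scene view agrees. Next is a close crop.

Run:
```python
from h import *
im=cv2.imread('pics/t0.png')[190:270,180:350]; cv2.imwrite('pics/c0.png',cv2.resize(im,None,fx=4.7,fy=4.7,interpolation=cv2.INTER_CUBIC))
im=cv2.imread('pics/t0.png'); hsv=cv2.cvtColor(im,cv2.COLOR_BGR2HSV)
d=load('t0')
dark=((hsv[...,2]<55)).astype(np.uint8); dark[:225]=0;dark[246:]=0;dark[:,:215]=0;dark[:,312:]=0
ys,xs=np.nonzero(dark); k=np.polyfit(xs,ys,1); print(k,xs.min(),xs.max())
A,B=plane(d,(220,np.polyval(k,220)),96),plane(d,(305,np.polyval(k,305)),96); print(A,B,np.degrees(np.arctan2(*(A-B)[[0,1]])))
```

```text
[-4.44297330e-02  2.47237126e+02] 222 311
[474.7324534  163.49757913  96.        ] [483.77548883 -62.31638336  96.        ] -2.2932641032298045
```

View pics/c0.png

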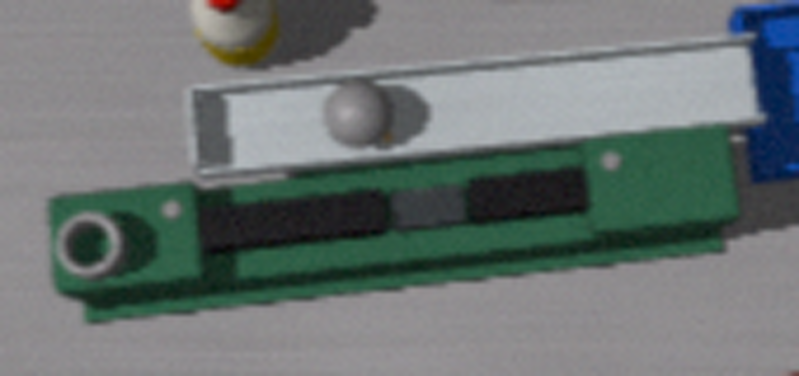

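The crop shows the ball in the chute (360,113), the strip from (200,228) to (587,190), and the notch with its dark key at (388..468, 207). I'll convert these.

Run:
```python
from h import *
d=load('t0'); P=lambda u,v,z: plane(d,(180+u/4.7-.4,190+v/4.7-.4),z)
L,R=P(200,228,96),P(587,190,96); e=(L-R)[:2]; n=np.linalg.norm(e); e/=n; m=(L+R)[:2]/2
f=np.array([e[1],-e[0]])
print(L,R,n,'yaw dir',e,'x axis',f,'mid',m)
for nm,p in dict(k1=P(388,208,86),k2=P(468,205,86),n1=P(388,208,96),n2=P(468,205,96),ball=P(357,111,87),ferr=P(90,243,124)).items():
    q=p[:2]-m; print(nm,p,'feeder',q@f,q@e)
o=readout.get_obs(); from scipy.spatial.transform import Rotation as Ro
print(Ro.from_rotvec(o['orientation']).as_matrix().round(3))
for y in (85,-85): print(y,m+e*y)
```

```text
[472.96930698 157.74668512  96.        ] [493.64848675 -61.13036053  96.        ] 219.85174456256414 yaw dir [-0.09405966  0.99556656] x axis [0.99556656 0.09405966] mid [483.30889687  48.3081623 ]
k1 [485.44528486  52.10393219  86.        ] feeder 2.483945265655799 3.577993663667242
k2 [486.95719157   6.42079929  86.        ] feeder -0.3077907992111119 -42.044815360898085
n1 [483.87061853  51.69086324  96.        ] feeder 0.8774069936239848 3.3148686013188535
n2 [485.36921207   6.40999541  96.        ] feeder -1.8897463016610652 -41.906206528685225
ball [541.8799031   70.14887152  87.        ] feeder 60.36566497449625 16.23471103497832
ferr [460.81049763 214.15596852 124.        ] feeder -6.799066161082434 167.2287221103598
[[-0.947  0.32  -0.   ]
 [ 0.32   0.947 -0.001]
 [ 0.    -0.001 -1.   ]]
85 [475.31382599 132.93132013]
-85 [491.30396775 -36.31499554]
```

Everything fits: the strip length measures 219.9 mm against 220, and the notch middle is at feeder y ≈ -19. I'll start at y = +80 with the fingers shut and aligned with the strip.

Call:
step_arm(targets=[[[0.552,-0.928,0,0,0,0.602,0],[0.552,-0.928,0,0,0,0.602,0],[0.552,-0.928,0,0,0,0.602,0],[0.552,-0.928,0,0,0,0.602,0],[0.552,-0.928,0,0,0,0.602,0]]])

```text
t: 0.72
ee_pos: [338.5, 358.5, 404.5]
orientation: [-0.179, -3.136, 0.0]
ft_force: [0.5, 0.4, -0.8]
width: 41.0
grasp_force: 0.0
```

Call:
step_arm(targets=[[[0.552,-0.928,-0.2,0,0,0.602,0],[0.552,-0.928,-0.2,0,0,0.602,0],[0.552,-0.928,-0.2,0,0,0.602,0],[0.552,-0.928,-0.2,0,0,0.602,0],[0.552,-0.928,-0.2,0,0,0.602,0]]])

```text
t: 1.35
ee_pos: [476.6, 126.4, 354.3]
orientation: [0.15, -3.138, -0.0]
ft_force: [0.9, 0.9, -0.0]
width: 0.1
grasp_force: 0.0
```

Call:
step_arm(targets=[[[0,0,-0.3,0,0,0,0],[0,0,-0.3,0,0,0,0],[0,0,0,0,0,0,0],[0,0,0,0,0,0,0],[0,0,0,0,0,0,0]]])

```text
t: 1.98
ee_pos: [475.9, 128.9, 325.2]
orientation: [-0.15, 3.137, 0.0]
ft_force: [0.3, 0.1, -0.2]
width: -0.0
grasp_force: 0.0
```

Run:
```python
from h import *
d=snap('wrist','w1.png'); o=readout.get_obs(); print(o['ee_pos'],o['orientation'])
m=np.array([483.31,48.31]);e=np.array([-.0941,.9956]);f=np.array([.9956,.0941])
im=cv2.imread('pics/w1.png')
for y in(-43,-19,5,50):
  for x in(-12,12):
    u=proj(d,[*(m+e*y+f*x),96]); print(y,x,u.round()); cv2.circle(im,tuple(int(i) for i in u),3,(0,0,255),1)
cv2.imwrite('pics/w1b.png',im)
```

```text
[475.99867628 128.71368713 325.21630068] [-1.49932343e-01  3.13697696e+00  3.43486677e-04]
-43 -12 [ 80. 212.]
-43 12 [ 86. 248.]
-19 -12 [119. 212.]
-19 12 [124. 248.]
5 -12 [158. 212.]
5 12 [162. 248.]
50 -12 [232. 212.]
50 12 [233. 248.]
```

View pics/w1b.png

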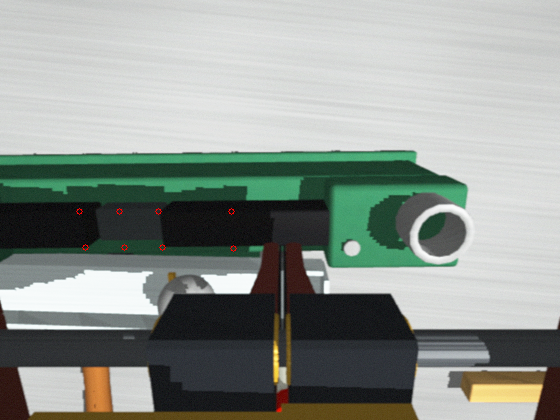

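Run:
```python
from h import *
d=load('w1'); E=d['extrinsics']; print('cam',-E[:3,:3].T@E[:3,3],E[2,:3].round(2))
m=np.array([483.31,48.31]);e=np.array([-.0941,.9956]);f=np.array([.9956,.0941])
F=lambda p:((p[:2]-m)@f,(p[:2]-m)@e)
g=cv2.cvtColor(cv2.imread('pics/w1.png'),6)
print(g[190:260:2,240]); print(g[224,80:180:3])
for px,z in(((97,228),86),((162,222),96),((240,201),96),((240,245),96),((328,220),96),((98,206),86),((98,238),86)): print(px,z,F(plane(d,px,z)))
```

```text
cam [398.25097338 121.19596904 303.61294742] [ 0.28  0.03 -0.96]
[ 54  56  48  53  52  32  13  19  18  16  17  17  18  13  15  18  18  17
  16  20  17  14  13  17  17  20  24  19  42  50  47  54  54  67 115]
[15 18 21 11 18 14 36 42 41 41 37 39 36 41 35 46 44 38 41 42 43 47 42 42
 40 40 41 24 17 20 17 19 17 14]
(97, 228) 86 (np.float64(2.322285455632556), np.float64(-39.608340440154684))
(162, 222) 96 (np.float64(-5.35117251516566), np.float64(6.601612359531305))
(240, 201) 96 (np.float64(-18.88079840048846), np.float64(55.16078343871675))
(240, 245) 96 (np.float64(9.893331358118617), np.float64(54.229741663167474))
(328, 220) 96 (np.float64(-6.790345290052228), np.float64(108.95863323359727))
(98, 206) 86 (np.float64(-12.607035168702753), np.float64(-36.7777320018596))
(98, 238) 86 (np.float64(9.293575026363536), np.float64(-39.976565739124325))
```

The wrist view shows the key spanning columns 97–162, with its middle at y ≈ -18. The strip is under the fingers within 2 mm. Descending.

Call:
step_arm(targets=[[[-0.02,0,-0.4,0,0,0,0],[0,0,-0.4,0,0,0,0],[0,0,-0.08,0,0,0,0],[0,0,0,0,0,0,0],[0,0,0,0,0,0,0]]])

```text
t: 2.65
ee_pos: [475.3, 128.2, 281.4]
orientation: [-0.148, 3.137, 0.0]
ft_force: [0.3, 0.1, -0.7]
width: 0.7
grasp_force: 0.0
```

Call:
step_arm(targets=[[[0,0,-0.02,0,0,0,0],[0,0,-0.02,0,0,0,0],[0,0,-0.02,0,0,0,0],[0,0,-0.02,0,0,0,0],[0,0,0,0,0,0,0]]])

```text
t: 3.28
ee_pos: [475.1, 128.1, 276.8]
orientation: [-0.148, 3.138, 0.0]
ft_force: [-1.2, -0.1, 3.5]
width: 0.5
grasp_force: 2.1
```

Touched down: 3.5 N, about 1.2 mm down. I'll press slightly more and sweep inward.

Call:
step_arm(targets=[[[0,0,-0.014,0,0,0,0],[0,0,0,0,0,0,0],[0.011,-0.12,0,0,0,0,0],[0.011,-0.12,0,0,0,0,0],[0.011,-0.12,0,0,0,0,0]]])

```text
t: 3.9
ee_pos: [476.9, 110.2, 276.2]
orientation: [-0.148, 3.137, 0.001]
ft_force: [0.2, 3.3, 5.3]
width: 0.4
grasp_force: 2.5
```

Call:
step_arm(targets=[[[0.011,-0.12,0,0,0,0,0],[0.011,-0.12,0,0,0,0,0],[0.011,-0.12,0,0,0,0,0],[0.011,-0.12,0,0,0,0,0],[0.011,-0.12,0,0,0,0,0]]])

```text
t: 4.53
ee_pos: [479.6, 80.0, 276.1]
orientation: [-0.148, 3.138, 0.001]
ft_force: [-0.2, 5.0, 5.7]
width: 0.5
grasp_force: 2.6
```

Call:
step_arm(targets=[[[0.011,-0.12,0,0,0,0,0],[0.011,-0.12,0,0,0,0,0],[0.011,-0.12,0,0,0,0,0],[0.008,-0.08,0,0,0,0,0],[0.008,-0.08,0,0,0,0,0]]])

```text
t: 5.15
ee_pos: [482.0, 54.0, 276.1]
orientation: [-0.148, 3.138, 0.001]
ft_force: [-0.1, 4.3, 6.0]
width: 0.3
grasp_force: 2.6
```

Call:
step_arm(targets=[[[0.006,-0.06,0,0,0,0,0],[0.006,-0.06,0,0,0,0,0],[0.006,-0.06,0,0,0,0,0],[0.006,-0.06,0,0,0,0,0],[0.006,-0.06,0,0,0,0,0]]])

```text
t: 5.78
ee_pos: [483.1, 38.7, 275.6]
orientation: [0.148, -3.137, 0.0]
ft_force: [-0.4, 0.3, -0.4]
width: 0.8
grasp_force: 0.0
```

Call:
step_arm(targets=[[[0.004,-0.04,0,0,0,0,0],[0.004,-0.04,0,0,0,0,0],[0.004,-0.04,0,0,0,0,0],[0,0,0,0,0,0,0],[0,0,0,0,0,0,0]]])

```text
t: 6.4
ee_pos: [484.0, 33.2, 276.0]
orientation: [0.148, -3.138, -0.0]
ft_force: [-0.6, -0.4, 0.1]
width: 0.1
grasp_force: 0.0
```

The notch is felt: the force fell to 0 by y ≈ -9.6, as the sighted notch predicts. I'll centre the tip and press the key.

Call:
step_arm(targets=[[[0.006,-0.066,0,0,0,0,0],[0,0,-0.06,0,0,0,0],[0,0,-0.06,0,0,0,0],[0,0,-0.04,0,0,0,0],[0,0,0,0,0,0,0]]])

```text
t: 7.02
ee_pos: [484.2, 29.8, 267.8]
orientation: [0.148, -3.138, 0.0]
ft_force: [-0.7, -1.3, 1.4]
width: 0.6
grasp_force: 0.6
```

Call:
step_arm(targets=[[[0,0,-0.04,0,0,0,0],[0,0,-0.04,0,0,0,0],[0,0,-0.04,0,0,0,0],[0,0,-0.04,0,0,0,0],[0,0,0,0,0,0,0]]])

```text
t: 7.65
ee_pos: [484.3, 29.8, 260.3]
orientation: [0.148, -3.138, 0.0]
ft_force: [-2.6, 0.5, 8.4]
width: 0.3
grasp_force: 4.1
```

Call:
step_arm(targets=[[[0,0,0,0,0,0,0],[0,0,0,0,0,0,0],[0,0,0,0,0,0,0],[0,0,0,0,0,0,0],[0,0,0,0,0,0,0]]])

```text
t: 8.28
ee_pos: [484.2, 29.8, 260.3]
orientation: [0.148, -3.138, 0.0]
ft_force: [-2.7, -0.3, 8.1]
width: 0.6
grasp_force: 4.1
```

Call:
step_arm(targets=[[[0,0,0,0,0,0,0],[0,0,0,0,0,0,0],[0,0,0,0,0,0,0],[0,0,0,0,0,0,0],[0,0,0,0,0,0,0]]])

```text
t: 8.9
ee_pos: [484.2, 29.8, 260.3]
orientation: [0.148, -3.138, 0.0]
ft_force: [-3.3, 0.2, 8.2]
width: 0.5
grasp_force: 4.1
```

Run:
```python
from h import *
snap('scene','s1.png'); im=cv2.imread('pics/s1.png')[140:290,150:350]; cv2.imwrite('pics/s1c.png',cv2.resize(im,None,fx=4,fy=4,interpolation=2))
```

```text
(no output)
```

View pics/s1c.png

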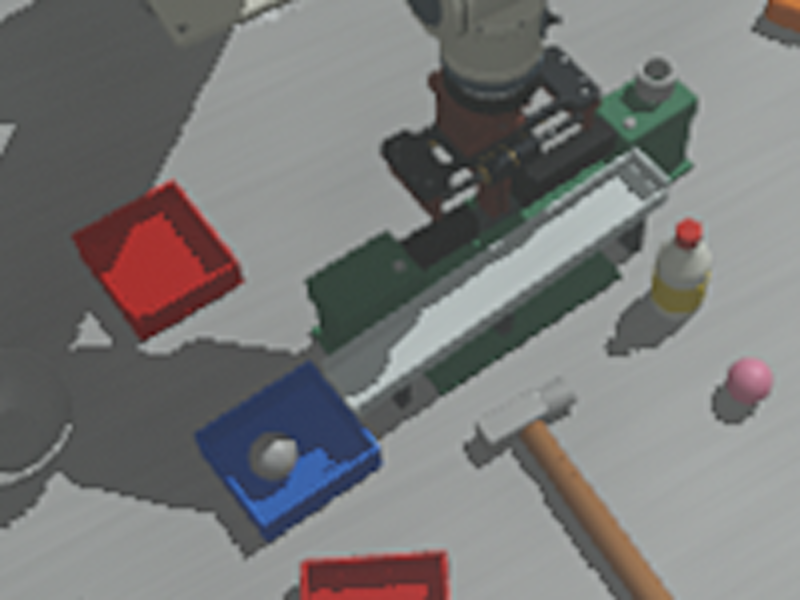

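The ball is in the blue tray at crop (272,455), and the chute is empty. Now I'll lift straight up and let things settle.

Call:
step_arm(targets=[[[0,0,0.1,0,0,0,0],[0,0,0.2,0,0,0,0],[0,0,0.4,0,0,0,0],[0,0,0.6,0,0,0,0],[0,0,0.6,0,0,0,0]]])

```text
t: 9.57
ee_pos: [484.2, 29.8, 356.2]
orientation: [-0.148, 3.138, 0.0]
ft_force: [0.7, -0.4, -0.2]
width: 0.4
grasp_force: 0.0
```

Call:
step_arm(targets=[[[0,0,0,0,0,0,0],[0,0,0,0,0,0,0],[0,0,0,0,0,0,0],[0,0,0,0,0,0,0],[0,0,0,0,0,0,0]]])

```text
t: 10.2
ee_pos: [484.2, 29.8, 354.5]
orientation: [0.148, -3.137, 0.0]
ft_force: [-0.2, 0.7, 0.7]
width: 0.3
grasp_force: 0.0
```

Call:
step_arm(targets=[[[0,0,0,0,0,0,0],[0,0,0,0,0,0,0],[0,0,0,0,0,0,0],[0,0,0,0,0,0,0],[0,0,0,0,0,0,0]]])

```text
t: 10.82
ee_pos: [484.3, 29.8, 355.0]
orientation: [-0.148, 3.138, -0.0]
ft_force: [0.1, -0.5, 0.2]
width: 0.4
grasp_force: 0.0
```

Run:
```python
from h import *
C=[]
for i in range(3):
    a=snap('scene',f's{2+i}.png')['pixels'].astype(int); C.append(a[225:280,195:248])
print([abs(C[i]-C[i+1]).max() for i in range(2)],[ (abs(C[i]-C[i+1]).max(2)>40).sum() for i in range(2)])
b=load('s1')['pixels'].astype(int)[225:280,195:248]; print((abs(b-C[0]).max(2)>40).sum())
im=cv2.imread('pics/s4.png')[140:290,150:350]; cv2.imwrite('pics/s4c.png',cv2.resize(im,None,fx=4,fy=4,interpolation=2))
```

```text
[np.int64(4), np.int64(3)] [np.int64(0), np.int64(0)]
451
```

View pics/s4c.png

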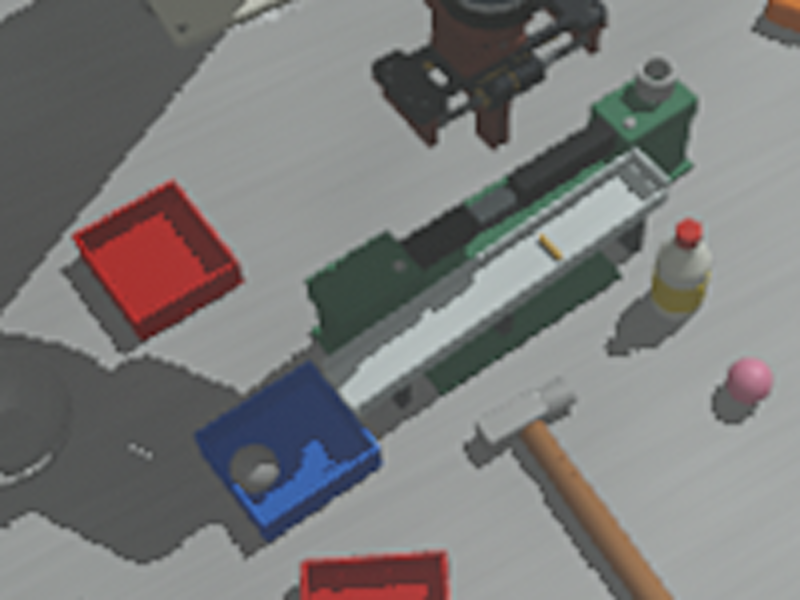

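The ball is at rest in the tray at crop (253,470), the key and brass stop are up again, and the tray hasn't moved. Handing in.

```bash
python3 -c "
from workcell import ctrl
print(ctrl.close_job())"
```

```text
the job is handed in; nothing more can be done
None
```

The job is handed in: I swept the strip, felt the notch and pressed the key; the ball is at rest in the blue tray, the key is up again, and the robot touches nothing; no verdict was returned.

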